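# Check-weigh the open bottle behind the draught shield

## Robot

A 6-joint arm with a two-finger parallel gripper is mounted at the origin on the work surface. World frame = base frame: x ahead of the robot, y to its left, z up, the work surface at z = 0. Lengths are in m, angles in rad, forces in N, time in s.
With the tool pointing down it reaches from about 0.325 to 0.9 m from the base axis. Payload 3.5 kg.
Tool frame: the origin (TCP) lies at the very end of the fingers, on their centre line; the grasp point (between the pads) lies 19 mm behind it; z points along the fingers, y is the line along which they close (so a half turn about z gives the same grasp; the last joint's range is limited). The gripper opens to 85 mm and grips with 20 to 120 N. Pads are 22 mm wide; open, the fingers measure 114 mm over their backs; the gripper's body (76 mm by 85 mm) begins 54 mm behind the grasp point. The pads swing forward as they close: fully open they stand 13 mm farther back than shut.
Start: joints at [1.134, 0.276, -0.026, 1.268, 0, 1.467], TCP at [0.205, 0.59, 0.231] pointing down, gripper open.
Joint ranges: [-3.12, 3.12], [-0.85, 1.88], [-1.08, 1.24], [-1.95, 2.15], [-1.57, 1.53], [-3.14, 3.14]. Speed limits (rad/s): [2.57, 2.57, 3.14, 3.14, 3.14, 3.14].

## Interface

Orientations are given as a rotation vector (axis times angle).
In Python, from plant import monitor, grab_frame, order gives the robot as it stands. The module is installed in compiled form; this text tells all that it offers.
- The arm moves only by the shell command python3 -m pendant 'ROWS'. ROWS is text: rows parted by semicolons, each of 7 numbers parted by spaces: the shift along the tool's x, y, z normalised to -1 to 1, where 1 is 0.2 m, then the turn, a rotation vector about the tool's x, y, z normalised to -1 to 1, where 1 is pi/2 rad, then the closure in counts, from 0 (fully open) to 255 (shut). A call has exactly 10 rows; each row is the pose to reach, as a shift and turn from the pose commanded when the call began, along the tool's axes at that moment; what a row does not reach only later rows make up. A row lasts 1/10 s, in which the tool goes at most 50 mm and 8.59 degrees, less where a joint would pass 70% of its speed; a pose out of reach is approached as far as the arm can. A call with a number of a shift or a turn outside -1 to 1 is refused whole. A call with a gripper value outside its range is refused whole. The fingers move at their own pace and stop on an object; the grip force is fixed at half the most. Time passes only in rows, so rows that repeat a pose let the fingers close, or fill a call up. It gives the time, the measured TCP pose, the force, the opening and the grip force at its end, in the units of the state.
- monitor.sense(): the state, without advancing time (a new reading comes with each control period).
- grab_frame(name): name is "side" or "top" or "wrist"; returns a dict with "frame" (420x560x3 uint8, red, green, blue), "fx", "fy", "cx", "cy" (pixels), "camera_from_world" (4x4, takes a point from world to camera coordinates). Camera axes: x right, y up, looking along -z (the intrinsics and any distortion apply to the point x, -y, -z); pixel columns grow to the right and rows downward; lengths in m; the calibration is good to about 2 mm. A picture is of the moment at which its call begins. There is no depth.
- order.job_done(): hands the job in; it is judged then, once.
The state is a dict: "t": time; "joint_pos": joint angles; "dq": joint speeds; "joint_torque": joint torques, N m; "position": TCP position; "ee_rot": TCP orientation; "wrist_force": force on the tool from outside, world axes, zero at the start; "wrist_torque": the same for the moment, N m; "finger_gap": opening from 0.0 (shut) to 1.0 (fully open); "grasp_force": force on a finger pad.
Only numpy, scipy, OpenCV 4.12 (cv2) and the standard library are available. Lean on these libraries where they do the work, as an engineer would, in place of code of your own. Each camera call takes 0.05 s, during which the arm holds its last target. There are 200 camera calls.

## Task

Check-weigh the bottle that has no stopper yet: slide the weigher's guard door open, push that bottle upright along the deck (it is full to the brim, so do not lift or tip it) through the doorway until its whole base stands on the round weighing pan, then slide the guard door fully shut. Leave the stoppered bottle standing where it is.

Things in the scene. Friction and masses are not known exactly. Their poses are not given: they have to be found in the camera images.
- machine: bench check-weigher, fixed, 300 mm deep by 340 mm wide. Origin on the table under the middle of the doorway; own z up, x points in through the doorway to the pan, y along the track the way the door opens. Flat level deck 40 mm above the table, x = -150 to 150, y = -90 to 250 mm. A brass weight stands on its far left
- pan (a point): centre of the round steel weighing pan, 110 mm in diameter, flush with the deck, 75 mm in from the doorway (163 mm wide, machine y = -80 to 83 mm). The chamber around it has no roof; clear walls 80 mm high at machine y = -82 and x = 147 mm; on the other side a white housing as high, y = 83 to 248, x = 12 to 150 mm
- door (a joint): how far the guard door is slid open, m: 0 fully shut, 0.15 fully open (end stops at both). Opens along the machine's +y, in front of the white housing; clear pane 168 mm wide, 6 mm thick, top edge 80 mm above the deck. Slides with 1.5 to 3 N and stays where it is left
- door_tab (a point): centre of the black upright tab on the door's top edge, 14 mm wide along the track, 16 mm across it, 30 mm tall (from 80 to 110 mm above the deck); push it sideways to slide the door. Moves with the door
- open_bottle_mid (a point): centre (half-way up) of the bottle without a stopper, the one to weigh: squat round amber bottle with paper label, 76 mm in diameter up to 56 mm, shoulder and then a 33 mm neck with an open mouth at 85 mm; about 0.4 kg. It stands on the deck in front of the doorway, on the left or on the right, the other bottle beside it
- closed_bottle_mid (a point): point half-way up (42.5 mm) the glass of the other bottle, to be left alone: same glass, with a wide wooden stopper (42 mm disc) that brings its top to 98 mm
There are look-alikes about, which are no part of the job. What is shaped like the part that bears open_bottle_mid but black or yellow is not meant.

How it is judged:
By the outcome, as a careful person would: the job done as asked, in the order asked, and still so for the second after the job is handed in, with the robot touching nothing.
It also fails if it takes over 59 s, if anything falls off the work surface, if the arm or the gripper's body presses on something with over 40 N, if the wrist force passes 120 N, or if a joint passes its speed limit or range.

## Working session

There is one attempt and no reset: what is moved stays moved. The work goes in short steps, Python scripts to look and compute and a shell command to move; the robot and the scene stay as the last step left them, time stands still between calls to the robot, and variables do not carry over. Pictures are saved under pics/ and viewed, at most 10 in all, crops included, and the job is handed in when it is done.

```bash
mkdir -p pics; cat > h.py <<'E'
import numpy as np,cv2
from plant import monitor,grab_frame,order
def shot(n,f):
    g=grab_frame(n);cv2.imwrite('pics/'+f,g['frame'][:,:,::-1]);np.save('pics/'+f+'.npy',{k:g[k] for k in g if k!='frame'},allow_pickle=True);return g
def cal(f): return np.load('pics/'+f+'.npy',allow_pickle=True).item()
def ray(g,u,v,z):
    M=np.array(g['camera_from_world']);R=M[:3,:3];t=M[:3,3];c=-R.T@t
    d=R.T@np.array([(u-g['cx'])/g['fx'],-(v-g['cy'])/g['fy'],-1]);s=(z-c[2])/d[2];return c+s*d
def proj(g,p):
    M=np.array(g['camera_from_world']);q=M[:3,:3]@np.array(p)+M[:3,3];return np.array([g['cx']+g['fx']*q[0]/-q[2],g['cy']+g['fy']*-q[1]/-q[2]])
E
python3 - <<'E'
from h import *
for n in('top','side'):
    g=shot(n,n+'0.png');print({k:v for k,v in g.items() if k!='frame'})
s=monitor.sense();print(s['t'],s['position'],s['ee_rot'])
E
```

```text
{'fx': 440.50092533296413, 'fy': 440.50092533296413, 'cx': 277.26639522120985, 'cy': 216.70563346918973, 'camera_from_world': array([[ 0.01428686, -0.99884204,  0.04593984, -0.10636901],
       [ 0.99748806,  0.01742529,  0.06865813, -0.49662038],
       [-0.06937914,  0.04484353,  0.99658195, -0.72205923],
       [ 0.        ,  0.        ,  0.        ,  1.        ]])}
{'fx': 463.469950755879, 'fy': 463.469950755879, 'cx': 282.76613511153664, 'cy': 210.7286762891327, 'camera_from_world': array([[-0.94639376, -0.32281371,  0.01140889,  0.45750814],
       [ 0.17435116, -0.48077509,  0.8593352 , -0.2261325 ],
       [-0.27192007,  0.81525862,  0.51128549, -0.60274302],
       [ 0.        ,  0.        ,  0.        ,  1.        ]])}
0.1 [0.20448008 0.58985728 0.23027537] [-5.21798393e-01 -3.09739819e+00  3.03750237e-03]
```

View pics/top0.png

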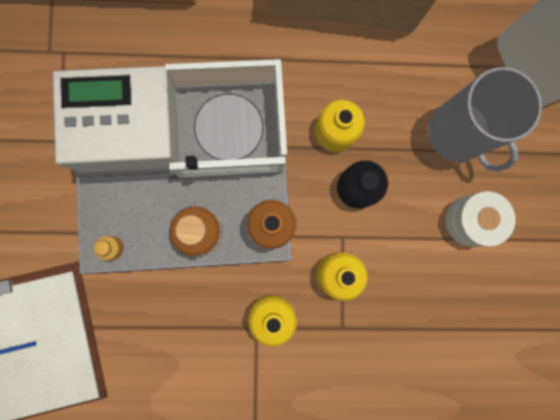

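View pics/side0.png

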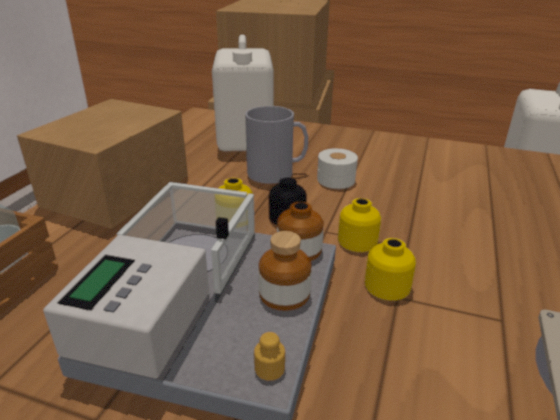

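The top view shows these candidates:
- Amber with a dark open mouth at (271,224).
- Amber with a wooden stopper at (194,230).
- Yellow at (341,125), (342,276) and (272,321), and black at (363,184).
- A small brass weight at (107,248).

The amber bottle at (271,224) is the one meant, because it is on the deck, on the right, and has no stopper. The pan is at (229,127) and the tab at (191,162). I'll confirm in a crop.

```bash
cat > fit.py <<'E'
from h import *
from scipy.optimize import least_squares
g=cal('top0.png')
P=[((-.150,.250,.04),(81,272)),((-.150,-.090,.04),(290,260)),((.075,0,.04),(229,127))]
def w(q,p): c,s=np.cos(q[2]),np.sin(q[2]);return np.array([q[0]+c*p[0]-s*p[1],q[1]+s*p[0]+c*p[1],p[2]])
r=least_squares(lambda q:np.concatenate([proj(g,w(q,p))-u for p,u in P]),[.5,-.1,0])
q=r.x
if __name__=='__main__':
    print(q,r.fun)
    def inv(p): c,s=np.cos(q[2]),np.sin(q[2]);d=p[:2]-q[:2];return np.array([c*d[0]+s*d[1],-s*d[0]+c*d[1]])
    for n,u,z in(('open',(272,223.5),.125),('closed',(190,230),.138),('tab',(191.5,161.5),.15),('brass',(107,247),.08)):
        p=ray(g,*u,z);print(n,p,inv(p))
    for p in [(.147,-.082,.12),(.012,.25,.12),(.15,.25,.12)]: print(p,proj(g,w(q,p)))
    s=cal('side0.png')
    for p in [(-.15,.25,.04),(-.15,-.09,.04),(.15,.25,.12)]:print(proj(s,w(q,p)))
    im=cv2.imread('pics/top0.png')[50:285,50:310];cv2.imwrite('pics/c0.png',cv2.resize(im,None,fx=2.5,fy=2.5,interpolation=2))
E
python3 fit.py
```

```text
[ 0.56992551 -0.02172264  0.0715447 ] [-2.12922068  0.47148492  1.78356556 -0.10127527  0.45594964 -0.46659956]
open [ 0.48095939 -0.08626661  0.125     ] [-0.09335236 -0.05801922]
closed [0.46923923 0.02870213 0.138     ] [-0.09682415  0.0574932 ]
tab [0.56376415 0.02746474 0.15      ] [-0.0026295   0.04950199]
brass [0.4436385  0.16121398 0.08      ] [-0.11288696  0.19149609]
(0.147, -0.082, 0.12) [278.85051596  62.04182621]
(0.012, 0.25, 0.12) [ 53.28183918 162.13978836]
(0.15, 0.25, 0.12) [51.04250999 68.36359228]
[289.13574516 414.05548173]
[337.10140902 244.76317779]
[ 39.66134641 310.05811224]
```

View pics/c0.png

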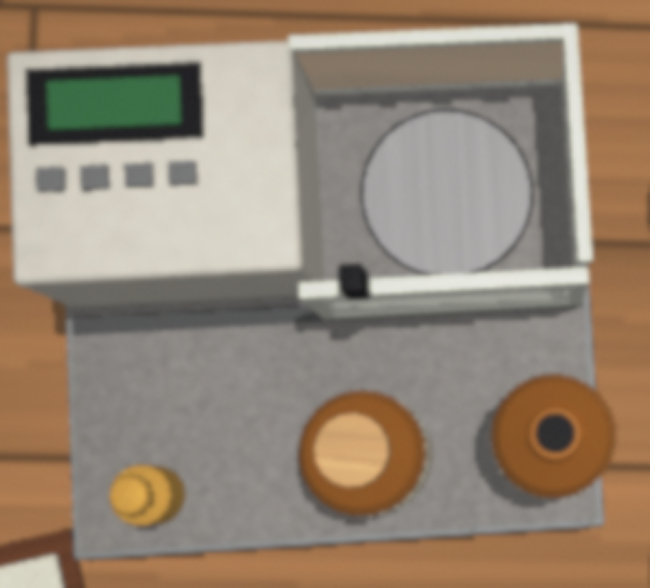

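The crop confirms it: the right-hand amber bottle has a dark open mouth at crop (555,433), while the left one wears a wooden disc at (350,450). The door is shut, with its tab at crop (354,281).

I'll align the tool so that tool y is machine +x and tool x is machine +y.

```bash
cat > go.py <<'E'
import sys
from fit import *
from scipy.spatial.transform import Rotation as Ro
s=monitor.sense();R=Ro.from_rotvec(s['ee_rot'])
c,sn=np.cos(q[2]),np.sin(q[2])
d=s['position'][:2]-q[:2];print('t',round(s['t'],2),'mach xy',np.round([c*d[0]+sn*d[1],-sn*d[0]+c*d[1]],4),'z',round(s['position'][2],4),'F',np.round(s['wrist_force'],1),'gap',round(s['finger_gap'],3),'grip',s['grasp_force'],'j6',round(s['joint_pos'][5],2))
if len(sys.argv)>3:
    m=[float(a) for a in sys.argv[1:4]];T=w(q,m)
    Rt=Ro.from_matrix(np.array([[-sn,c,0],[c,sn,0],[0,0,-1]]).T if 0 else np.column_stack([[-sn,c,0],[c,sn,0],[0,0,-1]]))
    print('shift',np.round(R.inv().apply(T-s['position'])/.2,4),'turn',np.round((R.inv()*Rt).as_rotvec()/(np.pi/2),4))
E
python3 go.py -0.003 0.0 0.23
```

```text
t 0.1 mach xy [-0.3208  0.6361] z 0.2303 F [-0.8 -0.4 -0.1] gap 1.0 grip 0.0 j6 1.47
shift [-2.7144 -2.2964  0.0054] turn [-1.20e-03  6.00e-04  7.42e-01]
```

```bash
python3 -m pendant '-.2 -.17 0 0 0 .09 255;-.4 -.34 0 0 0 .18 255;-.6 -.51 0 0 0 .27 255;-.8 -.68 0 0 0 .36 255;-1 -.85 0 0 0 .45 255;-1 -.85 0 0 0 .54 255;-1 -.85 0 0 0 .63 255;-1 -.85 0 0 0 .742 255;-1 -.85 0 0 0 .742 255;-1 -.85 0 0 0 .742 255'; python3 go.py -0.003 -0.005 0.23
```

```text
t: 1.1
position: [0.3378, 0.3642, 0.231]
ee_rot: [-2.138, -2.302, 0.001]
wrist_force: [-0.1, 0.4, -0.2]
finger_gap: 0.002
grasp_force: 0.0
t 1.1 mach xy [-0.2039  0.4015] z 0.231 F [-0.1  0.4 -0.2] gap 0.002 grip 0.0 j6 2.19
shift [-2.0349  1.      0.0053] turn [-0.0003  0.0002  0.0014]
```

```bash
python3 -m pendant '-.2 .1 0 0 0 0 255;-.4 .2 0 0 0 0 255;-.6 .3 0 0 0 0 255;-.8 .4 0 0 0 0 255;-1 .5 0 0 0 0 255;-1 .5 0 0 0 0 255;-1 .5 0 0 0 0 255;-1 .5 0 0 0 0 255;-1 .5 0 0 0 0 255;-1 .5 0 0 0 0 255' >/dev/null;python3 -m pendant '-.2 .1 0 0 0 0 255;-.4 .2 0 0 0 0 255;-.6 .3 0 0 0 0 255;-.8 .4 0 0 0 0 255;-1 .5 0 0 0 0 255;-1 .5 0 0 0 0 255;-1 .5 0 0 0 0 255;-1 .5 0 0 0 0 255;-1 .5 0 0 0 0 255;-1 .5 0 0 0 0 255' >/dev/null; python3 go.py -0.003 0.01 0.129
python3 -c "
from h import *
shot('top','top1.png')"
```

```text
t 3.1 mach xy [-0.0042  0.003 ] z 0.2315 F [-0.7  0.1  0.5] gap -0.001 grip 0.0 j6 1.35
shift [0.0351 0.006  0.5123] turn [-0.     -0.0001  0.0012]
```

View pics/top1.png

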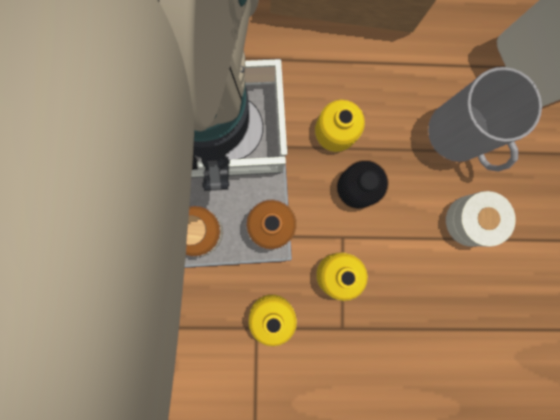

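The view is mostly blocked by the arm. The closed fingers are at about (216,175), to the right of the tab, which is hidden. I'll lower beside the tab.

```bash
python3 -m pendant '0 0 .12 0 0 0 255;0 0 .24 0 0 0 255;0 0 .36 0 0 0 255;0 0 .45 0 0 0 255;0 0 .51 0 0 0 255;0 0 .51 0 0 0 255;.05 0 .51 0 0 0 255;.1 0 .51 0 0 0 255;.15 0 .51 0 0 0 255;.2 0 .51 0 0 0 255'; python3 go.py -0.003 0.178 0.129
```

```text
t: 4.15
position: [0.564, 0.0201, 0.1305]
ee_rot: [2.139, 2.298, 0.001]
wrist_force: [-0.5, -1.9, 1.7]
finger_gap: -0.001
grasp_force: 1.0
t 4.15 mach xy [-0.0029  0.0422] z 0.1305 F [-0.5 -1.9  1.7] gap -0.001 grip 0.9563085297122598 j6 1.42
shift [ 6.792e-01 -4.000e-04  6.300e-03] turn [0.0013 0.001  0.0002]
```

```bash
python3 -c "
from h import *
g=shot('side','s1.png');print(proj(g,monitor.sense()['position']))"
```

```text
[226.57252712 228.92190572]
```

View pics/s1.png

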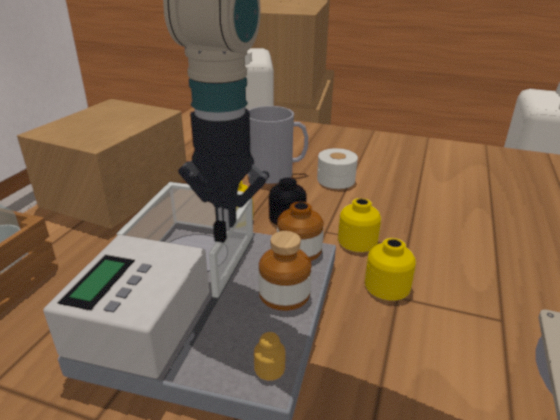

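The fingers sit against the tab at (220,230) and the reaction is about 2 N, so the door is being pushed. I'll push on to the stop.

```bash
python3 -m pendant '.08 0 0 0 0 0 255;.16 0 0 0 0 0 255;.24 0 0 0 0 0 255;.32 0 0 0 0 0 255;.4 0 0 0 0 0 255;.48 0 0 0 0 0 255;.54 0 0 0 0 0 255;.6 0 0 0 0 0 255;.65 0 0 0 0 0 255;.67 0 0 0 0 0 255'; python3 -m pendant '.01 0 0 0 0 0 255;.02 0 0 0 0 0 255;.03 0 0 0 0 0 255;.04 0 0 0 0 0 255;.05 0 0 0 0 0 255;.06 0 0 0 0 0 255;.065 0 0 0 0 0 255;.065 0 0 0 0 0 255;.065 0 0 0 0 0 255;.065 0 0 0 0 0 255' ; python3 go.py -0.093 -0.058 0.20
```

```text
t: 5.2
position: [0.5533, 0.1543, 0.1291]
ee_rot: [-2.139, -2.3, 0.0]
wrist_force: [-0.3, -2.3, 1.4]
finger_gap: -0.002
grasp_force: 0.8
t: 6.2
position: [0.5528, 0.1602, 0.1292]
ee_rot: [2.139, 2.289, -0.015]
wrist_force: [-0.2, -17.3, 2.1]
finger_gap: 0.002
grasp_force: 8.2
t 6.2 mach xy [-0.0041  0.1827] z 0.1292 F [ -0.2 -17.3   2.1] gap 0.002 grip 8.173937201499939 j6 1.68
shift [-1.2099 -0.4404 -0.3375] turn [-0.0006  0.0085 -0.0024]
```

The door is at its end stop (17 N). Next I'll back off, rise, open the fingers and go above the open bottle.

```bash
python3 -m pendant '-.06 0 0 0 0 0 255;-.12 0 -.1 0 0 0 255;-.12 0 -.2 0 0 0 255;-.15 0 -.4 0 0 0 0;-.35 -.1 -.4 0 0 0 0;-.55 -.2 -.4 0 0 0 0;-.75 -.3 -.4 0 0 0 0;-.9 -.4 -.4 0 0 0 0;-1 -.44 -.4 0 0 0 0;-1 -.44 -.4 0 0 0 0' >/dev/null; python3 go.py -0.093 -0.058 0.21
python3 - <<'E'
from h import *
g=shot('wrist','w1.png');shot('top','top2.png')
E
```

```text
t 7.2 mach xy [-0.0925 -0.0128] z 0.2093 F [ 0.5  0.9 -0. ] gap 0.998 grip 0.0 j6 1.28
shift [-0.2259 -0.0016 -0.0036] turn [ 0.0005 -0.0006 -0.0025]
```

View pics/w1.png

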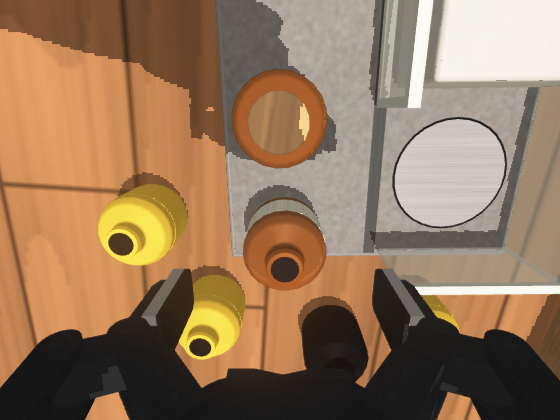

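The wrist view shows the door open, with the pane's end at about (400,100). The open mouth is at (285,269), the stopper at (279,121), the pan at (450,173) and the deck's front right corner at (233,254). I'll re-measure from here.

```bash
python3 - <<'E'
from fit import *
g=cal('w1.png')
def inv(p): c,s=np.cos(q[2]),np.sin(q[2]);d=p[:2]-q[:2];return np.array([c*d[0]+s*d[1],-s*d[0]+c*d[1]])
for n,u,z in(('open',(285,269.5),.125),('closed',(279,121),.138),('pan',(450,173),.04),('corner',(233,254),.04)):
    p=ray(g,*u,z);print(n,np.round(p,4),np.round(inv(p),4))
g=cal('top2.png')
E
```

```text
open [ 0.4843 -0.0859  0.125 ] [-0.09   -0.0579]
closed [0.472  0.0305 0.138 ] [-0.0939  0.059 ]
pan [ 0.647  -0.0122  0.04  ] [0.0775 0.0039]
corner [ 0.43   -0.1174  0.04  ] [-0.1464 -0.0855]
```

```bash
python3 -m pendant '-.1 .003 0 0 0 0 0;-.226 .005 0 0 0 0 0;-.226 .005 .1 0 0 0 0;-.226 .005 .2 0 0 0 0;-.226 .005 .3 0 0 0 0;-.226 .005 .4 0 0 0 0;-.226 .005 .43 0 0 0 0;-.226 .005 .45 0 0 0 0;-.226 .005 .45 0 0 0 0;-.226 .005 .45 0 0 0 0' >/dev/null; python3 go.py -0.0915 -0.058 0.064
python3 - <<'E'
from h import *
g=shot('wrist','w2.png');
E
```

```text
t 8.3 mach xy [-0.0898 -0.0566] z 0.1202 F [-0.  -0.5  0.4] gap 1.0 grip 0.0 j6 1.19
shift [-0.007  -0.0092  0.2812] turn [0.0011 0.0003 0.0003]
```

View pics/w2.png

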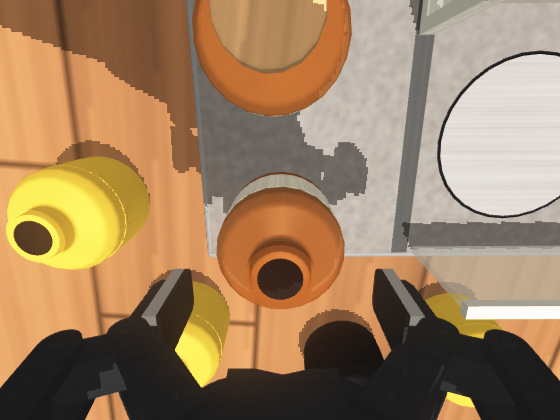

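The open bottle is centred between the fingers: its mouth is at (280,279), and the fingers' inner edges are at columns 190 and 374.

```bash
python3 - <<'E'
from fit import *
g=cal('w2.png')
def inv(p): c,s=np.cos(q[2]),np.sin(q[2]);d=p[:2]-q[:2];return np.array([c*d[0]+s*d[1],-s*d[0]+c*d[1]])
for n,u,z in(('open',(280,279),.125),('shoulder',(281,235),.096)):
    p=ray(g,*u,z);print(n,np.round(p,4),np.round(inv(p),4))
print(proj(g,monitor.sense()['position']))
E
```

```text
open [ 0.4839 -0.0857  0.125 ] [-0.0904 -0.0577]
shoulder [ 0.4835 -0.0742  0.096 ] [-0.09   -0.0461]
[281.41734943 272.5299518 ]
```

```bash
python3 -m pendant '-.006 -.004 .04 0 0 0 0;-.006 -.004 .08 0 0 0 0;-.006 -.004 .12 0 0 0 0;-.006 -.004 .16 0 0 0 0;-.006 -.004 .2 0 0 0 0;-.006 -.004 .23 0 0 0 0;-.006 -.004 .26 0 0 0 0;-.006 -.004 .28 0 0 0 0;-.006 -.004 .28 0 0 0 0;-.006 -.004 .28 0 0 0 0' >/dev/null; python3 go.py -0.0904 -0.058 0.064
```

```text
t 9.35 mach xy [-0.0914 -0.0578] z 0.0634 F [-0.7 -0.3  0.1] gap 0.998 grip 0.0 j6 1.19
shift [-0.0011  0.005  -0.0031] turn [ 0.0001  0.     -0.    ]
```

```bash
python3 -m pendant '0 0 0 0 0 0 10;0 0 0 0 0 0 14;0 0 0 0 0 0 18;0 0 0 0 0 0 20;0 0 0 0 0 0 22;0 0 0 0 0 0 24;0 0 0 0 0 0 25;0 0 0 0 0 0 26;0 0 0 0 0 0 27;0 0 0 0 0 0 27' >/dev/null; python3 go.py; python3 -m pendant '0 0 0 0 0 0 28;0 0 0 0 0 0 28;0 0 0 0 0 0 29;0 0 0 0 0 0 29;0 0 0 0 0 0 30;0 0 0 0 0 0 30;0 0 0 0 0 0 31;0 0 0 0 0 0 31;0 0 0 0 0 0 31;0 0 0 0 0 0 31' >/dev/null; python3 go.py
```

```text
t 10.35 mach xy [-0.0916 -0.0578] z 0.0633 F [-0.3  0.1  0. ] gap 0.893 grip 0.0 j6 1.19
t 11.35 mach xy [-0.0912 -0.0578] z 0.0635 F [0.8 0.3 1.6] gap 0.882 grip 0.6220112380106002 j6 1.19
```

```bash
python3 -m pendant '0 0 0 0 0 0 32;0 0 0 0 0 0 33;0 0 0 0 0 0 34;0 0 0 0 0 0 34;0 0 0 0 0 0 34;0 0 0 0 0 0 34;0 0 0 0 0 0 34;0 0 0 0 0 0 34;0 0 0 0 0 0 34;0 0 0 0 0 0 34' >/dev/null; python3 go.py -.0315 -.0120 .0635
```

```text
t 12.35 mach xy [-0.0911 -0.0578] z 0.0637 F [1.6 2.  4.8] gap 0.869 grip 21.59232914331369 j6 1.19
shift [0.2291 0.298  0.0014] turn [ 0.0005  0.     -0.0001]
```

```bash
python3 -m pendant '.01 .01 0 0 0 0 34;.03 .03 0 0 0 0 34;.055 .055 0 0 0 0 34;.08 .08 0 0 0 0 34;.105 .105 0 0 0 0 34;.13 .13 0 0 0 0 34;.155 .16 0 0 0 0 34;.175 .185 0 0 0 0 34;.185 .195 0 0 0 0 34;.19 .2 0 0 0 0 34' >/dev/null; python3 go.py .076 .002 .0635
python3 - <<'E'
from h import *
g=shot('wrist','w3.png');
E
```

```text
t 13.35 mach xy [-0.0547 -0.0232] z 0.064 F [-8.5 -9.7 14.5] gap 0.873 grip 22.729538074345328 j6 1.29
shift [ 0.127   0.6532 -0.0035] turn [-0.0047  0.006  -0.0011]
```

View pics/w3.png

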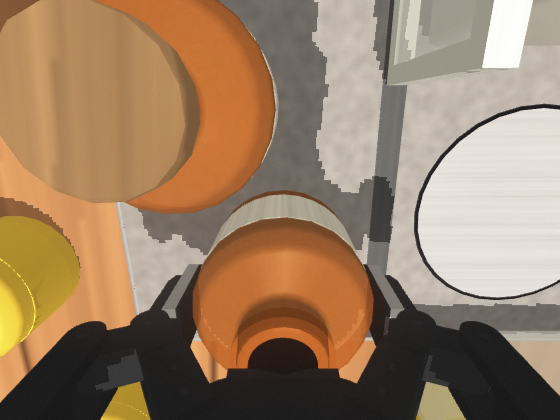

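The bottle is held upright between the fingers, heading for the doorway. The stoppered bottle has not moved.

```bash
python3 -m pendant '.01 .01 0 0 0 0 34;.02 .03 0 0 0 0 34;.03 .06 0 0 0 0 34;.04 .095 0 0 0 0 34;.05 .13 0 0 0 0 34;.06 .165 0 0 0 0 34;.07 .2 0 0 0 0 34;.08 .235 0 0 0 0 34;.09 .27 0 0 0 0 34;.1 .3 0 0 0 0 34' >/dev/null; python3 go.py .0745 .002 .0635;
```

```text
t 14.4 mach xy [ 0.0003 -0.0023] z 0.0641 F [-19.4  -8.2  25.9] gap 0.873 grip 24.48562744539231 j6 1.35
shift [ 0.022   0.3708 -0.0033] turn [-0.0106  0.0046 -0.0012]
```

```bash
python3 -m pendant '0 .02 -.001 0 0 0 34;.002 .05 -.002 0 0 0 34;.004 .085 -.002 0 0 0 34;.006 .12 -.002 0 0 0 34;.008 .16 -.002 0 0 0 34;.01 .2 -.002 0 0 0 34;.01 .24 -.002 0 0 0 34;.01 .275 -.002 0 0 0 34;.01 .305 -.002 0 0 0 34;.01 .325 -.002 0 0 0 34' >/dev/null; python3 go.py .0745 .002 .0635; python3 - <<'E'
from h import *
shot('wrist','w4.png');shot('top','top4.png')
E
```

```text
t 15.4 mach xy [0.0659 0.0021] z 0.064 F [-17.9  -1.1  21.9] gap 0.873 grip 24.091087854467332 j6 1.38
shift [-0.0006  0.0431  0.002 ] turn [-0.0098  0.0008 -0.0003]
```

View pics/w4.png

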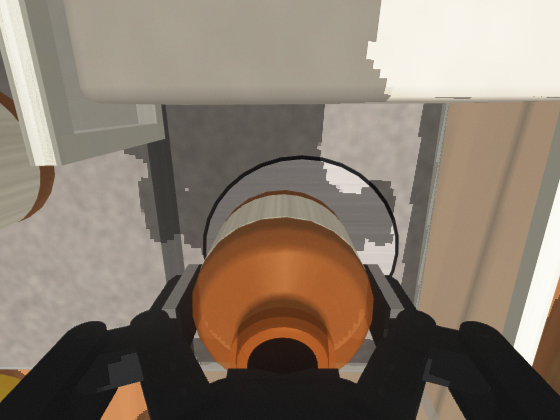

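The pan rim shows its left edge at (204,240), its right edge at (398,240) and its top at (301,157). The bottle is a little short in x. I'll compute how far.

```bash
python3 - <<'E'
from fit import *
g=cal('w4.png')
def inv(p): c,s=np.cos(q[2]),np.sin(q[2]);d=p[:2]-q[:2];return np.array([c*d[0]+s*d[1],-s*d[0]+c*d[1]])
A=np.array([inv(ray(g,*u,.04)) for u in((204,243),(398,243),(301,157),(237,180),(365,181),(393,212))])
print(A)
r=least_squares(lambda v:np.hypot(*(A-v).T)-.055,[.075,0]);print(r.x,r.fun, inv(monitor.sense()['position']))
E
```

```text
[[0.02036002 0.0072945 ]
 [0.13276622 0.00806184]
 [0.07592802 0.05743011]
 [0.04134359 0.04485666]
 [0.11080158 0.04454581]
 [0.12782675 0.02691408]]
[0.07686344 0.00262724] [ 0.00169585  0.00116633 -0.00018914  0.00018137 -0.00106518  0.0014545 ] [0.06695945 0.00211872]
```

```bash
python3 -m pendant '0 .01 0 0 0 0 34;0 .02 0 0 0 0 34;0 .03 0 0 0 0 34;0 .04 0 0 0 0 34;0 .042 0 0 0 0 34;0 .042 0 0 0 0 32;0 .042 0 0 0 0 30;0 .042 0 0 0 0 27;0 .042 0 0 0 0 20;0 .042 0 0 0 0 10'; python3 go.py .0765 .002 .0635
```

```text
t: 16.5
position: [0.6431, -0.0142, 0.0614]
ee_rot: [-2.134, -2.291, 0.019]
wrist_force: [-15.2, -1.9, 8.8]
finger_gap: 0.961
grasp_force: 6.0
t 16.5 mach xy [0.0735 0.0023] z 0.0614 F [-15.2  -1.9   8.8] gap 0.961 grip 6.025406235130504 j6 1.38
shift [-0.0013  0.0148 -0.0106] turn [-0.0104  0.0004 -0.0005]
```

The fingers are open, but the rear pad still leans on the bottle. I'll back the tool off a little to centre it and open fully.

```bash
python3 -m pendant '0 -.004 0 0 0 0 0;0 -.008 0 0 0 0 0;0 -.012 0 0 0 0 0;0 -.016 0 0 0 0 0;0 -.018 0 0 0 0 0;0 -.018 0 0 0 0 0;0 -.018 0 0 0 0 0;0 -.018 0 0 0 0 0;0 -.018 0 0 0 0 0;0 -.018 0 0 0 0 0'; python3 go.py .0765 .002 .0635;python3 - <<'E'
from h import *
a=shot('wrist','w5.png')['frame'];b=shot('side','s5.png')['frame']
cv2.imwrite('pics/m5.png',cv2.resize(np.hstack([a[100:],b[100:]]),(800,229))[:,:,::-1])
E
```

```text
t: 17.5
position: [0.6429, -0.014, 0.0612]
ee_rot: [-2.136, -2.294, 0.011]
wrist_force: [-6.1, -1.2, 0.8]
finger_gap: 0.999
grasp_force: 2.3
t 17.5 mach xy [0.0734 0.0024] z 0.0612 F [-6.1 -1.2  0.8] gap 0.999 grip 2.252530007099267 j6 1.38
shift [-0.0022  0.0156 -0.0116] turn [-0.0063 -0.     -0.0002]
```

View pics/m5.png

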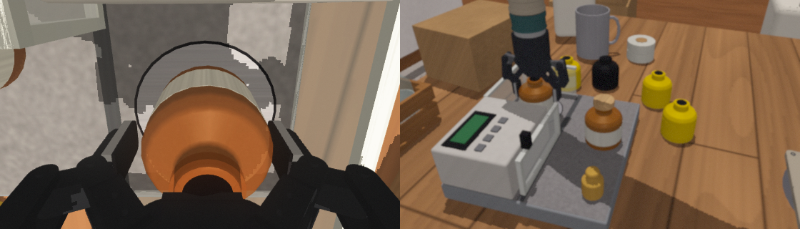

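The bottle stands upright on the pan with rim showing all round, and the tab and door are still open. The rear pad touches lightly, so I'll back off a little more and then rise.

```bash
python3 -m pendant '0 -.005 0 0 0 0 0;0 -.01 0 0 0 0 0;0 -.015 0 0 0 0 0;0 -.015 0 0 0 0 0;0 -.015 0 0 0 0 0;0 -.015 0 0 0 0 0;0 -.015 0 0 0 0 0;0 -.015 0 0 0 0 0;0 -.015 0 0 0 0 0;0 -.015 0 0 0 0 0' | grep -E 'posi|force'; python3 -m pendant '0 0 -.03 0 0 0 0;0 0 -.08 0 0 0 0;0 0 -.14 0 0 0 0;0 0 -.22 0 0 0 0;0 0 -.32 0 0 0 0;0 0 -.44 0 0 0 0;0 0 -.56 0 0 0 0;0 0 -.68 0 0 0 0;0 0 -.75 0 0 0 0;0 0 -.75 0 0 0 0'| grep -E 'posi|force'; python3 go.py -.004 .235 .21;python3 - <<'E'
from fit import *
g=shot('wrist','w6.png')
g=shot('side','s6.png')
for n,p in(('base+x',(.13,0,.04)),('bottle',(.0765,.0026,.125)),('tab',(-.0035,.2,.135))):print(n,proj(cal('s6.png'),w(q,p)),proj(cal('w6.png'),w(q,p)))
E
```

```text
position: [0.6448, -0.0141, 0.0637]
wrist_force: [-0.1, 0.4, -1.1]
grasp_force: 0.0
position: [0.6469, -0.0143, 0.2175]
wrist_force: [0.3, -0.2, 0.9]
grasp_force: 0.0
t 19.6 mach xy [0.0773 0.0019] z 0.2175 F [ 0.3 -0.2  0.9] gap 1.004 grip 0.0 j6 1.38
shift [ 1.1656 -0.4067  0.0334] turn [ 0.004   0.0008 -0.    ]
base+x [164.26419134 248.51430916] [330.85351878 189.0530798 ]
bottle [188.19469507 210.41527784] [280.01495212 212.78042385]
tab [178.92359913 296.00754027] [ 137.38124747 -112.71242048]
```

View pics/w6.png

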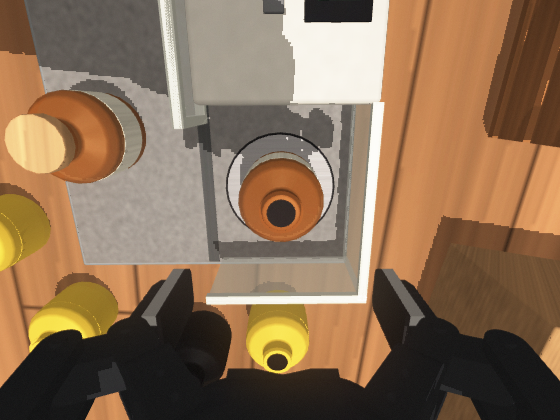

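The mouth is at (281,212), within 1 px of the pan-centre prediction (280,213). The base is inside the pan rim, and the stoppered bottle is where it was. I'll close the door from the tab's +y side.

```bash
python3 -m pendant '.1 -.05 0 0 0 0 255;.25 -.12 0 0 0 0 255;.42 -.2 0 0 0 0 255;.6 -.28 0 0 0 0 255;.78 -.36 0 0 0 0 255;.92 -.405 0 0 0 0 255;1 -.405 0 0 0 0 255;1 -.405 0 0 0 0 255;1 -.405 0 0 0 0 255;1 -.405 0 0 0 0 255' >/dev/null; python3 go.py -.004 .24 .129
```

```text
t 20.7 mach xy [-0.0054  0.2014] z 0.2133 F [0.8 0.2 0.1] gap 0.003 grip 0.0 j6 1.7
shift [0.1934 0.0072 0.4212] turn [-0.0004  0.0003 -0.0008]
```

```bash
python3 -m pendant '.1 .005 0 0 0 0 255;.195 .007 0 0 0 0 255;.195 .007 0 0 0 0 255;.195 .007 .08 0 0 0 255;.195 .007 .16 0 0 0 255;.195 .007 .24 0 0 0 255;.195 .007 .32 0 0 0 255;.195 .007 .38 0 0 0 255;.195 .007 .42 0 0 0 255;.195 .007 .42 0 0 0 255' | grep force; python3 go.py -.004 .075 .129
```

```text
wrist_force: [0.7, 0.3, -0.5]
grasp_force: 0.0
t 21.7 mach xy [-0.0051  0.2404] z 0.1284 F [ 0.7  0.3 -0.5] gap -0.0 grip 0.0 j6 1.77
shift [-0.827   0.0062 -0.0024] turn [-0.0016  0.0004 -0.0006]
```

```bash
python3 -m pendant '-.06 0 0 0 0 0 255;-.12 0 0 0 0 0 255;-.18 0 0 0 0 0 255;-.25 0 0 0 0 0 255;-.34 .003 0 0 0 0 255;-.44 .004 0 0 0 0 255;-.54 .005 0 0 0 0 255;-.64 .006 0 0 0 0 255;-.72 .006 0 0 0 0 255;-.78 .006 0 0 0 0 255'| grep force; python3 go.py; python3 -m pendant '-.015 0 0 0 0 0 255;-.03 0 0 0 0 0 255;-.04 0 0 0 0 0 255;-.05 0 0 0 0 0 255;-.06 0 0 0 0 0 255;-.07 0 0 0 0 0 255;-.08 0 0 0 0 0 255;-.085 0 0 0 0 0 255;-.085 0 0 0 0 0 255;-.085 0 0 0 0 0 255'| grep force; python3 go.py
```

```text
wrist_force: [0.7, 1.9, 0.7]
grasp_force: 1.0
t 22.7 mach xy [-0.0029  0.0837] z 0.1302 F [0.7 1.9 0.7] gap -0.003 grip 0.979827493429184 j6 1.5
wrist_force: [0.5, 2.6, -0.4]
grasp_force: 1.6
t 23.7 mach xy [-0.0031  0.0686] z 0.1297 F [ 0.5  2.6 -0.4] gap 0.0 grip 1.5899414336308837 j6 1.47
```

Not at the stop yet (2.6 N), so I'll push on gently.

```bash
python3 -m pendant '-.005 0 0 0 0 0 255;-.01 0 0 0 0 0 255;-.015 0 0 0 0 0 255;-.02 0 0 0 0 0 255;-.025 0 0 0 0 0 255;-.03 0 0 0 0 0 255;-.035 0 0 0 0 0 255;-.035 0 0 0 0 0 255;-.035 0 0 0 0 0 255;-.035 0 0 0 0 0 255'| grep force; python3 go.py
```

```text
wrist_force: [-0.3, 21.1, 2.6]
grasp_force: 10.5
t 24.7 mach xy [-0.0031  0.0685] z 0.1299 F [-0.3 21.1  2.6] gap 0.001 grip 10.484700500965118 j6 1.45
```

The door is on its stop: 21 N, and the tab has travelled 150 mm back to y = 0.0505. I'll retreat and check numerically against the first pictures.

```bash
python3 -m pendant '.05 0 0 0 0 0 255;.1 0 0 0 0 0 255;.12 0 0 0 0 0 255;.12 0 -.1 0 0 0 255;.12 0 -.25 0 0 0 255;.12 0 -.45 0 0 0 255;.3 0 -.6 0 0 0 255;.5 0 -.6 0 0 0 255;.7 0 -.6 0 0 0 255;.9 0 -.6 0 0 0 255'| grep force; python3 -m pendant '.2 0 0 0 0 0 255;.4 0 0 0 0 0 255;.6 0 0 0 0 0 255;.8 0 0 0 0 0 255;1 0 0 0 0 0 255;1 0 0 0 0 0 255;1 0 0 0 0 0 255;1 0 0 0 0 0 255;1 0 0 0 0 0 255;1 0 0 0 0 0 255'| grep force; python3 go.py; python3 - <<'E'
from h import *
a=cv2.imread('pics/top0.png');g=shot('top','top9.png');b=cv2.imread('pics/top9.png')
def dark(i,x0,x1,y0,y1):
    m=i[y0:y1,x0:x1].max(2)<45;y,x=np.nonzero(m);return len(x),x.mean()+x0,y.mean()+y0
for i in(a,b):print(dark(i,170,215,152,172))
print('closed bottle diff',np.abs(a[205:260,165:222].astype(int)-b[205:260,165:222]).mean())
print('mouth',dark(b,205,260,85,145),'expected',end=' ')
from fit import w,q
print(proj(g,w(q,(.075,0,.125))))
E
```

```text
wrist_force: [0.5, 0.0, -0.5]
grasp_force: 0.0
wrist_force: [0.3, -1.0, 0.1]
grasp_force: 0.0
t 26.7 mach xy [-0.0028  0.44  ] z 0.2499 F [ 0.3 -1.   0.1] gap 0.002 grip 0.0 j6 2.07
(86, np.float64(191.2906976744186), np.float64(162.8372093023256))
(86, np.float64(191.61627906976744), np.float64(162.9418604651163))
closed bottle diff 0.6905901116427432
mouth (100, np.float64(223.99), np.float64(110.39)) expected [225.83220468 110.65477968]
```

```bash
python3 -c "
from plant import order;print(order.job_done())"
```

```text
the job is handed in; nothing more can be done
None
```

The unstoppered bottle stands on the pan, its mouth within about 3 mm of the expected pan-centre position. The door is slid shut against its stop, the stoppered bottle is unmoved, and the job was handed in at about 27 s; I slid the bottle with a light two-finger grip rather than only pushing it, and viewed 11 pictures, one over the limit.

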